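# Load a workpiece under the sprung roller of a weld fixture

## Robot

A 7-joint arm with a two-finger parallel gripper is mounted at the origin on the work surface. World frame = base frame: x ahead of the robot, y to its left, z up, the work surface at z = 0. Lengths are in m, angles in rad, forces in N, time in s.
With the tool pointing down it reaches from about 0.425 to 0.825 m from the base axis. Payload 3.6 kg.
Tool frame: the origin (TCP) lies at the very end of the fingers, on their centre line; the grasp point (between the pads) lies bot.pinch_z behind it (bot.pinch_z is the distance from the TCP to the grasp point, in m); z points along the fingers, x is the direction in which the jaws open and shut, and the axes are right-handed (so a half turn about z gives the same grasp; the last joint's range is limited). The gripper opens to 85 mm and grips with 20 to 120 N. Pads are 22 mm wide; open, the fingers measure 114 mm over their backs; the gripper's body (76 mm by 85 mm) begins 54 mm behind the grasp point. The pads swing forward as they close: fully open they stand 13 mm farther back than shut.
Start: joints at [-1.224, 0.615, -0.013, 1.423, 0.008, 1.103, -0.04], TCP at [0.237, 0.605, 0.231] pointing down, gripper open.
Joint ranges: [-3.12, 3.12], [-0.3, 2.06], [-1.34, 1.32], [0.26, 2.42], [-1.36, 4.5], [0.01, 1.98], [-2.84, 2.84]. Speed limits (rad/s): [2.79, 2.79, 3.14, 3.14, 3.14, 3.14, 3.14].

## Interface

Orientations are given as a unit quaternion [w, x, y, z].
In Python, from rig import bot, cams gives the robot as it stands. The module is installed in compiled form; this text tells all that it offers.
- The arm moves only by the tool play_rows, never from a script. Its argument "plan" is a list of rows, each a list of 4 numbers: the shift along the tool's x, y, z in units of 30 mm (1.0 is 30 mm), then the turn about the tool's z in rad. A call has 1 to 5 rows; each row is the pose to reach, as a shift and turn from the pose measured when the call began, along the tool's axes at that moment; what a row does not reach only later rows make up. A row lasts 1/10 s, in which the tool goes at most 50 mm and 8.59 degrees, less where a joint would pass 70% of its speed; a pose out of reach is approached as far as the arm can. A call with a gripper value outside its range is refused whole. "fingers" is the finger opening in mm, from 0 to 85.4, set as the call begins (left out, the last holds). The fingers move at their own pace and stop on an object; the grip force is fixed at half the most. Time passes only in rows, so rows that repeat a pose let the fingers close. It gives the time, the measured TCP pose, the force and the opening at its end, in the units of the state.
- bot.sense(): the state, without advancing time (a new reading comes with each control period).
- cams.read_camera(name): name is "scene" or "top"; returns (picture, depth): 400x640x3 uint8, red, green, blue; 400x640 float32, m along the optical axis (not along the pixel's ray), 0 where there is no reading.
- cams.camera_info(name): a dict with "mtx" (3x3 intrinsics, pixels), "k1" (the pictures are not rectified: a ray, as slopes to the right and down, at radius r is drawn at 1 + k1 r^2 times it, then the intrinsics apply), "T" (4x4, takes a point from camera to world coordinates). Camera axes: x right, y up, looking along -z (the intrinsics and any distortion apply to the point x, -y, -z); pixel columns grow to the right and rows downward; lengths in m; the calibration is good to about 2 mm. A picture is of the moment at which its call begins. camera_info takes no time and is no camera call.
- bot.finish_job(): hands the job in, once; it reports no verdict.
The state is a dict: "t": time; "joint_positions": joint angles; "qvel": joint speeds; "joint_efforts": joint torques, N m; "tcp_pos": TCP position; "tool_rot": TCP orientation; "force": force on the tool from outside, world axes, zero at the start; "moment": the same for the moment, N m; "grip_width": finger opening in m.
Only numpy, scipy, OpenCV 4.12 (cv2) and the standard library are available. Lean on these libraries where they do the work, as an engineer would, in place of code of your own. Each camera call takes 0.05 s, during which the arm holds its last target. There are 200 camera calls.

## Task

Take the aluminium workpiece by its green upright lug and lay it flat in the fixture's channel, bevelled nose towards the red sprung roller arm; slide it forward so that the nose wedges the roller up and passes beneath it, and go on by feel until the nose lightly presses in the sprung orange tip of the blue end stop, gently and without bottoming the tip. Then let go, leaving the workpiece pressed against the tip with the roller bearing down on its flat top. Keep the gripper itself off the roller arm and the stop, do not press hard on the fixture, and leave the other things on the bench where they are.

Things in the scene. Friction and masses are not known exactly. Their poses are not given: they have to be found in the camera images.
- lug (a point): Centre of the workpiece's green lug; grip it here across its 12 mm (y). Lug 36 long (x), 12 thick, 48 tall; this point is 44 above the workpiece's underside. It stands on a loose aluminium bar 150 long (x), 36 wide, 20 high, 0.35 kg in all. x runs along the bar to the bevelled nose, z up. At the start it stands flat on the bench.
- nose (a point): Tip of the workpiece's nose, at its underside, 132 ahead (x) of the lug's centre and 44 below it; the bar's tail end is 18 behind the lug's centre. On top, the last 35 before the tip slope down from 20 high to a 5 thick tip. Axes as the lug's.
- fixture: Fixed dark steel base plate, 340 (x, from -150 to 190) by 120 by 12 thick; origin at its underside, floor 12 above it. x is the loading direction, away from the robot. Two rails, 14 high above the floor, leave a channel 41 wide on y = 0 from x = -149 to -1. The workpiece can be lowered into it from above with its nose tip up to x = 5.
- roller (a point): Centre of the free-turning black roller, 18 in diameter, 60 long along y, between the red side arms (y = +-36). At rest it is at fixture x = 20, its underside 6 above the floor. The arms pivot 65 farther on in x, 10 above the floor. The roller stands on the workpiece's flat top once the nose tip is past fixture x = 62.
- bail (a joint): Angle (rad) of the red sprung roller arm: 0 at rest (down), growing as the roller is lifted; about 0.23 when it bears on the workpiece's flat top. Its spring presses the roller down with about 6 N at rest, 9 N on the workpiece. Sliding the workpiece beneath takes 5 to 25 N along x, most while the bevel lifts the roller, then a steadier drag.
- stop: Blue block of the end stop, 30 (x) by 46 by 34 high, fixed on the base plate, 172 ahead of the fixture's origin; origin at the centre of its underside, x as the fixture's. From its front a sprung plunger points at the incoming nose; see plunger_axis.
- plunger_axis (a point): Middle of the stop block's front face, 10 above the floor, on the plunger's axis (fixture x = 157). The orange tip, 20 in diameter, has its face 47 to 85 before this point: set anew every time and not measured, so feel for it. It gives 3.2 N per mm and bottoms at 2.5 mm (8 N). After release, friction under the roller keeps it pressed in.
- bush: Bystander: black flanged bush, 60 diameter, 45 high, standing beside the workpiece; origin at its underside.
- shaft: Bystander: ground steel shaft lying down, 25 diameter, 140 long; origin at its underside.
- collar: Bystander: dark shaft collar, 44 diameter, 14 high; origin at its underside.
- wrench: Bystander: wrench lying on the bench.
- bolt: Bystander: dark bolt standing on its head, 22 diameter, 52 high; origin at its underside.
- gauge: Bystander: orange gauge block 50 by 50 by 34 high; origin at its underside.
There are look-alikes about, which are no part of the job. Of the things that look like the part that bears lug, the middle-sized one is meant.

How it is judged:
By the outcome, as a careful person would: the job done as asked, in the order asked, and still so for the second after the job is handed in, with the robot touching nothing.
It also fails if it takes over 67 s, if anything falls off the work surface, if the arm or the gripper's body presses on something with over 40 N, if the wrist force passes 120 N, or if a joint passes its speed limit or range.

## Working session

There is one attempt and no reset: what is moved stays moved. The work goes in short steps, Python scripts to look and compute and a tool call to move; the robot and the scene stay as the last step left them, time stands still between calls to the robot, and variables do not carry over. Pictures are saved under pics/ and viewed, about 8 in all and at most 12, crops included, and the job is handed in when it is done.

Besides the shell and the picture viewer there is one more tool, called after "Request:" by a JSON object that holds its "api" and its "payload". play_rows: Moves the arm, as the interface text tells. Its arguments: {"type":"object","properties":{"plan":{"type":"array","items":{"type":"array","items":{"type":"number"}}},"fingers":{"type":"number"}},"required":["plan"]}

```bash
mkdir -p pics; cat > h.py <<'E'
import numpy as np, cv2
from rig import bot, cams
def shot(name):
    im,d=cams.read_camera(name); np.savez(f'pics/{name}.npz',im=im,d=d); cv2.imwrite(f'pics/{name}_raw.png',im[:,:,::-1]); return im,d
def load(name):
    z=np.load(f'pics/{name}.npz'); return z['im'],z['d']
def ray(name,u,v):
    c=cams.camera_info(name);K=np.array(c['mtx'],float)
    p=cv2.undistortPoints(np.array([[[u,v]]],float),K,np.array([c['k1'],0,0,0.]))[0,0]
    return p,np.array(c['T'])
def px(name,u,v,d):  # by depth
    p,T=ray(name,u,v); return (T@np.array([p[0]*d,-p[1]*d,-d,1]))[:3]
def pz(name,u,v,z):  # on plane z
    p,T=ray(name,u,v); r=T[:3,:3]@np.array([p[0],-p[1],-1]); o=T[:3,3]; return o+r*(z-o[2])/r[2]
def cloud(name,d):
    c=cams.camera_info(name);K=np.array(c['mtx'],float);h,w=d.shape
    g=np.stack(np.meshgrid(np.arange(w),np.arange(h)),-1).reshape(-1,1,2).astype(float)
    p=cv2.undistortPoints(g,K,np.array([c['k1'],0,0,0.]))[:,0]
    T=np.array(c['T']);f=d.reshape(-1)
    P=np.c_[p[:,0]*f,-p[:,1]*f,-f]@T[:3,:3].T+T[:3,3]
    P[f==0]=np.nan
    return P.reshape(h,w,3)
E
python3 - <<'E'
from h import *
s=bot.sense();print(s,bot.pinch_z)
for n in('top','scene'):
    im,d=shot(n);print(n,cams.camera_info(n))
E
```

```text
{'t': 0.0, 'joint_positions': array([-1.22448963,  0.61591285, -0.01266059,  1.4249099 ,  0.00809691,
        1.10337489, -0.04038877]), 'qvel': array([-0.00102983, -0.00111931, -0.00041611, -0.00082879, -0.00103608,
       -0.00025092,  0.00132409]), 'joint_efforts': array([ 9.15199530e-05, -4.69220960e+01,  2.59076916e-01, -1.71035975e+01,
        9.94916889e-03,  9.56928445e-03,  8.91379077e-07]), 'tcp_pos': array([0.23644044, 0.60465326, 0.23013849]), 'tool_rot': array([ 7.23846208e-04,  8.25870357e-01,  5.63858600e-01, -1.05286636e-03]), 'force': array([-0.44043826,  0.03951039, -0.96332432]), 'moment': array([0.03133165, 0.02915835, 0.03902716]), 'grip_width': 0.085431563528831} 0.0187
top {'mtx': array([[429.51164974,   0.        , 319.3508356 ],
       [  0.        , 429.51164974, 205.30699903],
       [  0.        ,   0.        ,   1.        ]]), 'k1': -0.06917970789021423, 'T': array([[-0.00479663,  0.98706964, -0.16022024,  0.33393087],
       [-0.99985876, -0.00731486, -0.01513114, -0.03948616],
       [-0.01610748,  0.16012503,  0.98696531,  1.38760326],
       [ 0.        ,  0.        ,  0.        ,  1.        ]])}
scene {'mtx': array([[396.33699567,   0.        , 317.98477235],
       [  0.        , 396.33699567, 198.14997852],
       [  0.        ,   0.        ,   1.        ]]), 'k1': 0.028661207547056776, 'T': array([[-0.69390161, -0.47753725,  0.53894223,  1.17245653],
       [ 0.72005869, -0.46433728,  0.5156611 ,  0.59165907],
       [ 0.00400358,  0.7458881 ,  0.66605924,  0.85046002],
       [ 0.        ,  0.        ,  0.        ,  1.        ]])}
```

View pics/top_raw.png

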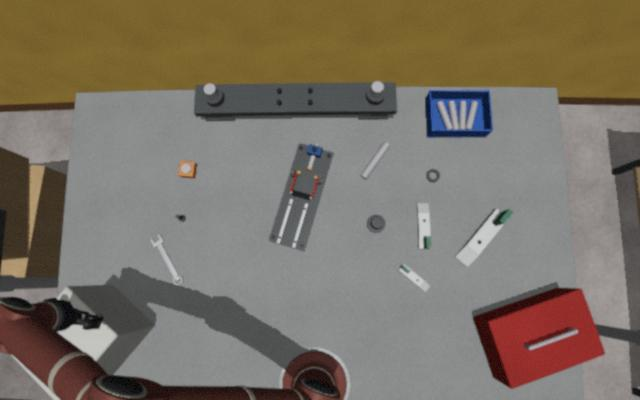

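View pics/scene_raw.png

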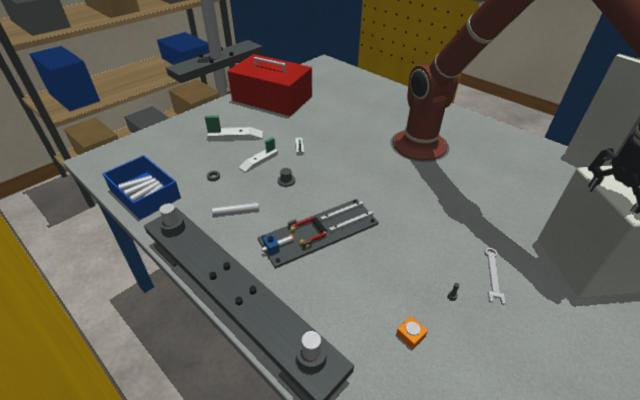

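Top view: three lug-bearing look-alikes: large, lug at (504,215); medium at (424,227), lug (427,242); small at (414,277), lug (404,268). The medium one is meant. The bush is at (376,223), and the fixture at (302,197) has its stop at the top (314,150).

```bash
python3 - <<'E'
from h import *
im,d=load('top')
a=cv2.resize(im[190:300,370:520],None,fx=5,fy=5,interpolation=cv2.INTER_CUBIC)
cv2.imwrite('pics/c1.png',a[:,:,::-1])
b=cv2.resize(im[138:256,260:345],None,fx=5,fy=5,interpolation=cv2.INTER_CUBIC)
cv2.imwrite('pics/c2.png',b[:,:,::-1])
P=cloud('top',d)
# heights / sizes of the three
for n,(u0,u1,v0,v1) in dict(med=(412,440,197,254),big=(452,516,203,270),small=(396,432,260,295)).items():
    Q=P[v0:v1,u0:u1].reshape(-1,3);z=Q[:,2]
    m=(z>0.008)
    r=cv2.minAreaRect(Q[m][:,:2].astype(np.float32)*1000)
    L=Q[z>np.nanmax(z)-0.012]
    print(n,r,np.nanmax(z),'lug',np.nanmean(L,0),len(L))
E
```

```text
med ((488.0887145996094, -367.87078857421875), (70.10022735595703, 148.917236328125), 89.1947021484375) 0.07465104801465361 lug [ 0.43299547 -0.35110328  0.06813439] 48
big ((455.0416564941406, -544.655517578125), (174.46583557128906, 189.6932830810547), 3.6760201454162598) 0.09964307824660779 lug [ 0.5064224  -0.59049254  0.09246226] 91
small ((307.11773681640625, -303.5225524902344), (104.31456756591797, 71.14154815673828), 51.57370376586914) 0.05656444166839192 lug [ 0.34931787 -0.28432026  0.04940057] 20
```

View pics/c1.png

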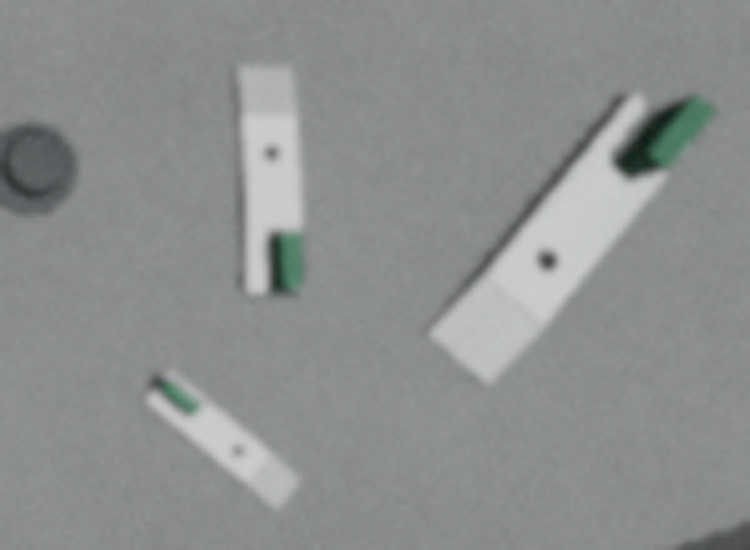

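View pics/c2.png

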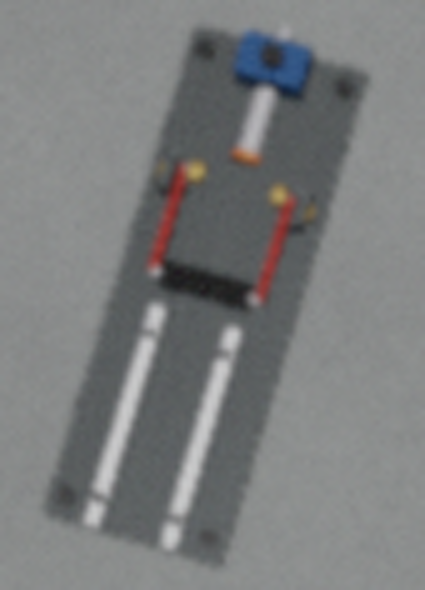

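```bash
cat >> h.py <<'E'
from scipy.optimize import least_squares
def proj(name,P):
    c=cams.camera_info(name);K=np.array(c['mtx'],float);T=np.linalg.inv(np.array(c['T']))
    q=np.atleast_2d(P)@T[:3,:3].T+T[:3,3]; q=q*[1,-1,-1]
    return cv2.projectPoints(q.reshape(-1,1,3),np.zeros(3),np.zeros(3),K,np.array([c['k1'],0,0,0.]))[0][:,0]
def body(p,M):
    c,s=np.cos(p[2]),np.sin(p[2]);M=np.asarray(M)
    return np.c_[p[0]+c*M[:,0]-s*M[:,1],p[1]+s*M[:,0]+c*M[:,1],M[:,2]]
def fit(name,M,U,p0):
    r=least_squares(lambda p:(proj(name,body(p,M))-U).ravel(),p0,loss='soft_l1')
    return r.x,(proj(name,body(r.x,M))-U)
E
python3 - <<'E'
from h import *
cr=lambda L,o:(np.array(L,float)+.5)/5-.5+o
# fixture
M=np.array([[190,60,12],[190,-60,12],[-150,-60,12],[-150,60,12],
 [-1,24,26],[-149,24,26],[-1,-24,26],[-149,-24,26]])/1e3
U=cr([[190,27],[370,75],[222,567],[45,512],[156,303],[93,525],[233,328],[171,548]],[260,138])
# rail width unknown: 24 is a guess for their centre lines, symmetric
p,r=fit('top',M,U,[.55,0.,-.2]);print('fixture',p,np.degrees(p[2]));print(r.round(1).tolist())
F=p
# workpiece, origin lug centre underside
M=np.array([[132,18,5],[132,-18,5],[97,18,20],[97,-18,20],[-18,18,20],[18,-6,68],[-18,-6,68]])/1e3
U=cr([[238,66],[293,66],[241,115],[299,115],[245,294],[302,232],[300,292]],[370,190])
p,r=fit('top',M,U,[.43,-.35,0.]);print('piece',p,np.degrees(p[2]));print(r.round(1).tolist())
print('tool yaw', bot.sense()['tool_rot'])
E
```

```text
fixture [ 0.57084771  0.04663091 -0.2860878 ] -16.391623549189788
[[0.8, -0.6], [-0.6, -0.7], [-0.0, -0.1], [-0.4, 0.5], [1.1, 0.7], [0.3, 0.4], [-0.1, -0.3], [-0.8, 0.0]]
piece [ 0.43219842 -0.35184534 -0.02740246] -1.570045101540542
[[-0.1, -0.1], [-0.1, 0.1], [0.4, 0.0], [-0.0, 0.3], [0.1, 0.1], [-0.4, -0.0], [0.2, -0.3]]
tool yaw [ 6.97936049e-04  8.25865192e-01  5.63866342e-01 -9.72258024e-04]
```

Request:
{"api": "play_rows", "payload": {"plan": [[-0.75,1.4,0,0],[-1.5,2.85,0,0],[-2.25,4.3,0,0],[-3.0,5.7,0,0],[-3.75,7.1,0,0]], "fingers": 60}}

```text
t: 0.6
tcp_pos: [0.3948, 0.4205, 0.2301]
tool_rot: [0.001, 0.826, 0.564, -0.001]
force: [1.6, 1.3, 0.1]
grip_width: 0.0597
```

Request:
{"api": "play_rows", "payload": {"plan": [[-1.25,1.1,0,0],[-2.5,2.2,0,0],[-3.7,3.3,0,0],[-4.9,4.4,0,0],[-6.1,5.5,0,0]]}}

```text
t: 1.1
tcp_pos: [0.482, 0.1878, 0.2305]
tool_rot: [0.001, 0.826, 0.564, -0.002]
force: [-0.0, 1.4, 0.4]
grip_width: 0.0603
```

Request:
{"api": "play_rows", "payload": {"plan": [[-1.5,0.65,0,0],[-3.05,1.3,0,0],[-4.6,1.95,0,0],[-6.1,2.6,0,0],[-7.6,3.2,0,0]]}}

```text
t: 1.6
tcp_pos: [0.488, -0.0615, 0.2311]
tool_rot: [0.001, 0.826, 0.564, -0.002]
force: [0.6, 0.3, -0.1]
grip_width: 0.0601
```

Request:
{"api": "play_rows", "payload": {"plan": [[-1.6,0.3,0,-0.07],[-3.2,0.6,0,-0.14],[-4.8,0.9,0,-0.21],[-6.4,1.2,0,-0.28],[-7.9,1.45,0.5,-0.345]]}}

```text
t: 2.1
tcp_pos: [0.4425, -0.3011, 0.2183]
tool_rot: [0.003, 0.716, 0.698, -0.001]
force: [1.8, -0.7, 0.4]
grip_width: 0.0596
```

Request:
{"api": "play_rows", "payload": {"plan": [[-0.85,-0.15,0.6,0],[-1.7,-0.3,1.8,0],[-1.7,-0.3,3.3,0],[-1.7,-0.3,4.8,0],[-1.7,-0.3,5.6,0]]}}

```text
t: 2.6
tcp_pos: [0.4303, -0.3514, 0.0467]
tool_rot: [-0.001, 0.716, 0.698, -0.002]
force: [-1.0, 0.7, -0.5]
grip_width: 0.0599
```

Request:
{"api": "play_rows", "payload": {"plan": [[0,0.05,0.35,0],[0,0.05,0.7,0],[0,0.05,0.7,0]]}}

```text
t: 2.9
tcp_pos: [0.4315, -0.3513, 0.0251]
tool_rot: [-0.001, 0.716, 0.698, -0.002]
force: [-1.2, -0.3, -0.4]
grip_width: 0.0599
```

Request:
{"api": "play_rows", "payload": {"plan": [[0,0,0,0],[0,0,0,0],[0,0,0,0],[0,0,0,0],[0,0,0,0]], "fingers": 0}}

```text
t: 3.4
tcp_pos: [0.4322, -0.352, 0.0263]
tool_rot: [0.0, 0.716, 0.698, -0.002]
force: [-0.2, 0.2, 5.7]
grip_width: 0.0117
```

Request:
{"api": "play_rows", "payload": {"plan": [[0,0,-0.4,0],[0,0,-1.2,0],[0,0,-2.0,0],[0,0,-2.8,0],[0,0,-3.3,0]]}}

```text
t: 3.9
tcp_pos: [0.4322, -0.3516, 0.127]
tool_rot: [0.0, 0.716, 0.698, -0.002]
force: [1.0, 0.4, -4.0]
grip_width: 0.0113
```

Request:
{"api": "play_rows", "payload": {"plan": [[0.8,0.3,0,0],[2.1,0.5,0,0],[3.5,0.5,0,0],[4.9,0.5,0,0],[6.2,0.5,0,0]]}}

```text
t: 4.4
tcp_pos: [0.4509, -0.1635, 0.1264]
tool_rot: [-0.001, 0.716, 0.698, -0.002]
force: [0.9, 0.1, -2.8]
grip_width: 0.0114
```

Request:
{"api": "play_rows", "payload": {"plan": [[1.4,0,0,0.05],[2.8,0,0,0.1],[4.2,0,0,0.15],[5.6,0,0,0.2],[6.8,0,0,0.26]]}}

```text
t: 4.9
tcp_pos: [0.4549, 0.0431, 0.1261]
tool_rot: [-0.002, 0.801, 0.599, -0.002]
force: [1.3, 0.6, -3.6]
grip_width: 0.0112
```

Request:
{"api": "play_rows", "payload": {"plan": [[0.5,-0.3,0,0],[1.2,-0.75,0,0],[1.2,-0.75,0.6,0],[1.2,-0.75,1.2,0],[1.2,-0.75,1.7,0]]}}

```text
t: 5.4
tcp_pos: [0.4421, 0.0844, 0.0747]
tool_rot: [-0.002, 0.8, 0.6, -0.003]
force: [0.4, 0.2, -3.7]
grip_width: 0.0112
```

```bash
python3 - <<'E'
from h import *
print(bot.sense()['tcp_pos'])
im,d=shot('top'); s,_=shot('scene')
a=cv2.resize(im[138:258,255:350],None,fx=5,fy=5,interpolation=cv2.INTER_CUBIC)
b=cv2.resize(s[180:280,250:400],None,fx=4,fy=4,interpolation=cv2.INTER_CUBIC)
cv2.imwrite('pics/c3.png',a[:,:,::-1]);cv2.imwrite('pics/c4.png',b[:,:,::-1])
E
```

```text
[0.44209708 0.08444735 0.07465856]
```

View pics/c3.png

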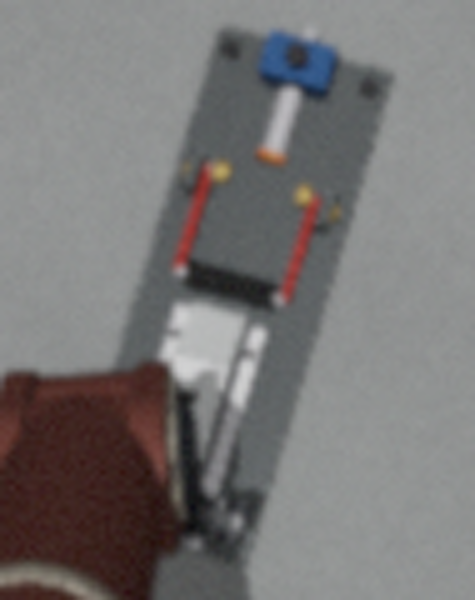

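View pics/c4.png

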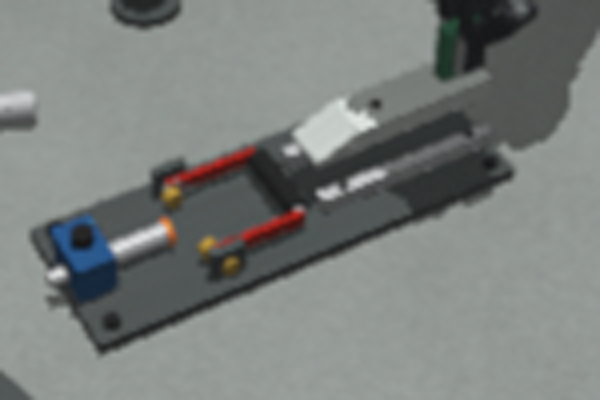

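Top crop: the bevelled nose is at (185–248, 305–318), just before the roller (180–282, 270–298), and the left rail end is mostly hidden. The scene crop shows the bar held level over the channel. Next I overlay the predicted outlines to check the lateral fit.

```bash
cat > ov.py <<'E'
from h import *
F=np.array([.57085,.04663,-.28609])
def overlay(out,tcp,yaw,z0,F=F,k=8):
    pics=[]
    for n,(u0,v0,w,h) in dict(top=(278,190,48,70),scene=(290,192,100,70)).items():
        im,_=load(n); a=cv2.resize(im[v0:v0+h,u0:u0+w],None,fx=k if n=='top' else 4,fy=k if n=='top' else 4,interpolation=cv2.INTER_CUBIC).copy()
        kk=k if n=='top' else 4
        def line(p,pts,c):
            U=((proj(n,body(p,np.array(pts)/1e3))-[u0,v0]+.5)*kk-.5).round().astype(int)
            cv2.polylines(a,[U.reshape(-1,1,2)],False,c,1)
        P=[tcp[0],tcp[1],yaw];z=z0*1e3
        line(P,[[-18,-18,z+20],[97,-18,z+20],[132,-18,z+5],[132,18,z+5],[97,18,z+20],[-18,18,z+20]],(255,0,0))
        line(P,[[97,-18,z+20],[97,18,z+20]],(255,0,0))
        for s in(1,-1): line(F,[[-149,20.5*s,26],[-1,20.5*s,26]],(0,0,255))
        line(F,[[20,-30,27],[20,30,27]],(255,255,0))
        line(F,[[190,60,12],[190,-60,12],[-150,-60,12],[-150,60,12],[190,60,12]],(0,255,0))
        pics.append(a)
    h=max(p.shape[0] for p in pics)
    pics=[cv2.copyMakeBorder(p,0,h-p.shape[0],0,4,cv2.BORDER_CONSTANT) for p in pics]
    cv2.imwrite(out,np.hstack(pics)[:,:,::-1])
E
python3 - <<'E'
from ov import *
s=bot.sense();q=s['tool_rot'];t=s['tcp_pos']
yaw=2*np.arctan2(q[2],q[1])-np.pi/2
print(t,np.degrees(yaw))
overlay('pics/o1.png',t,yaw,t[2]-.0253)
E
```

```text
[0.44093588 0.08387221 0.0738127 ] -16.364019536882363
```

View pics/o1.png

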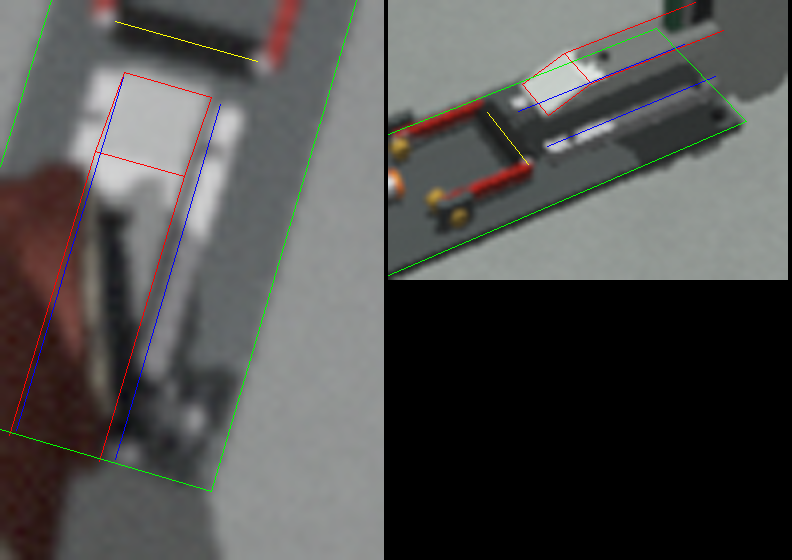

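The overlay matches the piece outline and rails to about 1 mm, and the current lateral offset is about −0.9 mm. Lowering.

Request:
{"api": "play_rows", "payload": {"plan": [[0.03,0.03,0.25,0],[0.03,0.03,0.5,0],[0.03,0.03,0.75,0],[0.03,0.03,0.9,0],[0.03,0.03,0.95,0]]}}

```text
t: 6.0
tcp_pos: [0.4415, 0.0844, 0.0448]
tool_rot: [-0.003, 0.801, 0.599, -0.005]
force: [-0.2, 0.6, -2.8]
grip_width: 0.0113
```

Request:
{"api": "play_rows", "payload": {"plan": [[0,0,0.08,0],[0,0,0.14,0],[0,0,0.18,0],[0,0,0.21,0],[0,0,0.21,0]]}}

```text
t: 6.5
tcp_pos: [0.4413, 0.0845, 0.0389]
tool_rot: [-0.003, 0.801, 0.599, -0.005]
force: [-2.5, 0.5, 1.4]
grip_width: 0.0115
```

```bash
python3 - <<'E'
from ov import *
c,s=np.cos(F[2]),np.sin(F[2])
for u,v,z in [(269,161,.032),(269,161,.022),(272,150,.032),(290,90,.032)]:
    w=pz('top',255+(u+.5)/5-.5,138+(v+.5)/5-.5,z)-[F[0],F[1],0]
    print(u,v,z,'fix x,y',(c*w[0]+s*w[1]).round(4),(-s*w[0]+c*w[1]).round(4))
E
```

```text
269 161 0.032 fix x,y 0.1046 -0.0009
269 161 0.022 fix x,y 0.1069 0.0002
272 150 0.032 fix x,y 0.1122 -0.0007
290 90 0.032 fix x,y 0.1541 -0.0006
```

Request:
{"api": "play_rows", "payload": {"plan": [[0,0.2,0,0],[0,0.4,0,0],[0,0.6,0,0],[0,0.8,0,0],[0,0.9,0,0]]}}

```text
t: 7.0
tcp_pos: [0.463, 0.0778, 0.0383]
tool_rot: [-0.007, 0.8, 0.6, -0.009]
force: [-13.1, 3.6, 9.8]
grip_width: 0.0112
```

Request:
{"api": "play_rows", "payload": {"plan": [[0,0.2,-0.01,0],[0,0.4,-0.02,0],[0,0.6,-0.02,0],[0,0.8,-0.03,0],[0,1.0,-0.03,0]]}}

```text
t: 7.5
tcp_pos: [0.4786, 0.0724, 0.0382]
tool_rot: [-0.017, 0.799, 0.601, -0.019]
force: [-24.5, 5.6, 23.7]
grip_width: 0.0115
```

Nose is at about 37 mm; the vertical press (24 N) is growing as the tool pitches, so I relieve z while pushing on.

Request:
{"api": "play_rows", "payload": {"plan": [[0,0.35,-0.08,0],[0,0.7,-0.12,0],[0,1.0,-0.14,0],[0,1.3,-0.15,0],[0,1.5,-0.16,0]]}}

```text
t: 8.0
tcp_pos: [0.518, 0.0608, 0.0389]
tool_rot: [-0.02, 0.798, 0.601, -0.023]
force: [-5.5, 1.7, -6.0]
grip_width: 0.0113
```

Request:
{"api": "play_rows", "payload": {"plan": [[0,0.1,-0.01,0],[0,0.2,-0.01,0],[0,0.3,-0.02,0],[0,0.4,-0.025,0],[0,0.5,-0.03,0]]}}

```text
t: 8.5
tcp_pos: [0.5247, 0.0587, 0.0383]
tool_rot: [-0.026, 0.798, 0.602, -0.029]
force: [-15.5, 3.7, 9.6]
grip_width: 0.0116
```

```bash
python3 - <<'E'
from h import *
im,_=shot('top'); s,_=shot('scene')
a=cv2.resize(im[140:215,278:340],None,fx=6,fy=6,interpolation=cv2.INTER_CUBIC)
b=cv2.resize(s[190:270,250:350],None,fx=4.2,fy=4.2,interpolation=cv2.INTER_CUBIC)
h=max(a.shape[0],b.shape[0]);f=lambda p:cv2.copyMakeBorder(p,0,h-p.shape[0],0,0,cv2.BORDER_CONSTANT)
cv2.imwrite('pics/c5.png',np.hstack([f(a),f(b)])[:,:,::-1]);S=bot.sense();print(S['tcp_pos'],S['force'],S['moment'],S['tool_rot'])
E
```

```text
[0.52579605 0.05838151 0.03824323] [-11.93872325   3.27978166   6.70823945] [0.94234532 1.98586968 0.02310276] [-0.02550651  0.79768973  0.60185479 -0.02848389]
```

View pics/c5.png

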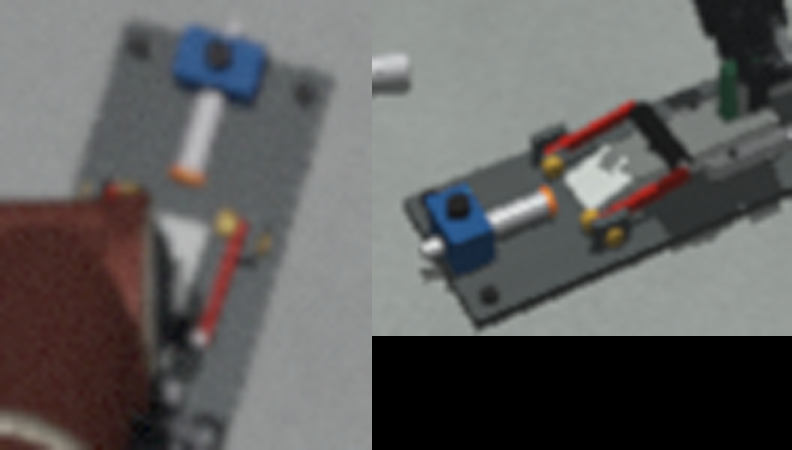

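The nose is still about 15–20 mm short of the orange tip, at crop (188,178) with the nose edge at (185,215). The roller is on the flat top, so the force so far is drag. Continuing with less downward press.

Request:
{"api": "play_rows", "payload": {"plan": [[0,0.12,-0.05,0],[0,0.24,-0.065,0],[0,0.36,-0.08,0],[0,0.45,-0.085,0],[0,0.45,-0.085,0]]}}

```text
t: 9.1
tcp_pos: [0.5344, 0.0558, 0.0387]
tool_rot: [-0.029, 0.797, 0.602, -0.032]
force: [-8.8, 2.9, 0.5]
grip_width: 0.0114
```

Request:
{"api": "play_rows", "payload": {"plan": [[0,0.08,-0.015,0],[0,0.14,-0.025,0],[0,0.2,-0.035,0],[0,0.2,-0.035,0]]}}

```text
t: 9.5
tcp_pos: [0.5343, 0.0558, 0.0384]
tool_rot: [-0.034, 0.797, 0.602, -0.037]
force: [-11.1, 3.1, 3.8]
grip_width: 0.0114
```

Request:
{"api": "play_rows", "payload": {"plan": [[0,0.1,-0.02,0],[0,0.2,-0.035,0],[0,0.3,-0.05,0],[0,0.35,-0.055,0],[0,0.35,-0.055,0]]}}

```text
t: 10.0
tcp_pos: [0.5375, 0.0549, 0.0384]
tool_rot: [-0.04, 0.797, 0.602, -0.042]
force: [-13.6, 3.4, 5.8]
grip_width: 0.0117
```

Request:
{"api": "play_rows", "payload": {"plan": [[0,0.08,-0.05,0],[0,0.16,-0.08,0],[0,0.24,-0.1,0],[0,0.3,-0.11,0],[0,0.3,-0.11,0]]}}

```text
t: 10.5
tcp_pos: [0.5415, 0.0537, 0.0394]
tool_rot: [-0.045, 0.796, 0.601, -0.046]
force: [-9.7, 1.9, -0.0]
grip_width: 0.0114
```

Request:
{"api": "play_rows", "payload": {"plan": [[0,0.08,-0.02,0],[0,0.16,-0.035,0],[0,0.24,-0.045,0],[0,0.28,-0.05,0],[0,0.28,-0.05,0]]}}

```text
t: 11.0
tcp_pos: [0.5441, 0.053, 0.0388]
tool_rot: [-0.049, 0.796, 0.601, -0.051]
force: [-11.0, 2.5, 1.4]
grip_width: 0.0115
```

```bash
python3 - <<'E'
from h import *
im,_=shot('top'); s,_=shot('scene')
a=cv2.resize(im[140:215,278:340],None,fx=6,fy=6,interpolation=cv2.INTER_CUBIC)
b=cv2.resize(s[190:270,250:350],None,fx=4.2,fy=4.2,interpolation=cv2.INTER_CUBIC)
h=max(a.shape[0],b.shape[0]);f=lambda p:cv2.copyMakeBorder(p,0,h-p.shape[0],0,0,cv2.BORDER_CONSTANT)
cv2.imwrite('pics/c6.png',np.hstack([f(a),f(b)])[:,:,::-1]);S=bot.sense();print(S['tcp_pos'],S['force'],S['moment'],S['joint_positions'].round(2))
E
```

```text
[0.54405153 0.05300132 0.03877501] [-10.87408827   2.91340149   0.42444705] [ 0.81166374  1.38398205 -0.25113091] [-0.18  0.77  0.1   1.79 -0.15  0.73  1.31]
```

View pics/c6.png

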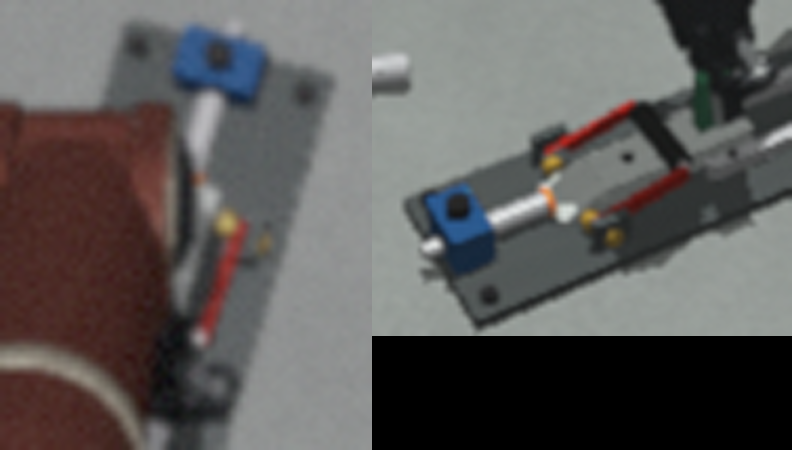

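Request:
{"api": "play_rows", "payload": {"plan": [[0,0.08,-0.02,0],[0,0.16,-0.035,0],[0,0.22,-0.045,0],[0,0.27,-0.05,0],[0,0.27,-0.05,0]]}}

```text
t: 11.6
tcp_pos: [0.544, 0.053, 0.0385]
tool_rot: [-0.056, 0.795, 0.601, -0.057]
force: [-14.4, 4.1, 7.1]
grip_width: 0.0114
```

```bash
python3 - <<'E'
from h import *
im,_=shot('top'); s,_=shot('scene')
b=cv2.resize(s[215:255,325-65:405-65][:, :],None,fx=9,fy=9,interpolation=cv2.INTER_CUBIC)
cv2.imwrite('pics/c7.png',b[:,:,::-1]);S=bot.sense();print(S['tcp_pos'],S['force'],S['tool_rot'])
E
```

```text
[0.54404075 0.05299211 0.03853388] [-14.79954755   3.30880892   6.91223981] [-0.0561583   0.79533297  0.60084777 -0.05721598]
```

Request:
{"api": "play_rows", "payload": {"plan": [[0,0.07,-0.05,0],[0,0.14,-0.08,0],[0,0.21,-0.1,0],[0,0.26,-0.11,0],[0,0.26,-0.11,0]]}}

```text
t: 12.2
tcp_pos: [0.5446, 0.0529, 0.0393]
tool_rot: [-0.063, 0.795, 0.6, -0.063]
force: [-13.1, 4.2, 1.3]
grip_width: 0.0115
```

```bash
python3 - <<'E'
from h import *
im,_=shot('top'); s,_=shot('scene')
b=cv2.resize(s[222:252,355-0-0-0-0-0-0-0-0-0-0-75:425-75],None,fx=9,fy=9,interpolation=cv2.INTER_CUBIC)
a=cv2.resize(im[155:200,295:325],None,fx=7,fy=7,interpolation=cv2.INTER_CUBIC)
b2=cv2.resize(s[222:254,250:330],None,fx=7,fy=7,interpolation=cv2.INTER_CUBIC)
h=max(a.shape[0],b2.shape[0]);f=lambda p:cv2.copyMakeBorder(p,0,h-p.shape[0],0,0,cv2.BORDER_CONSTANT)
cv2.imwrite('pics/c8.png',np.hstack([f(a),f(b2)])[:,:,::-1]);S=bot.sense();print(S['tcp_pos'],S['force'],S['tool_rot'])
E
```

```text
[0.54457363 0.05288331 0.03930381] [-13.23000498   3.29863515   1.86569643] [-0.06252458  0.79482587  0.60029628 -0.06314186]
```

View pics/c8.png

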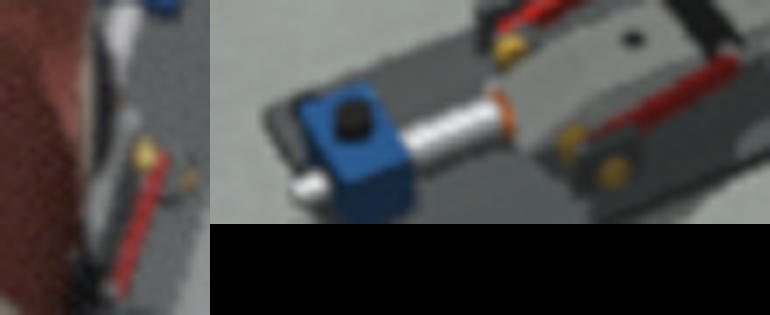

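The nose is now at the orange tip, right panel (505,112). The force suggests about 1 mm of press; I verify by measuring the tip's pixel shift against the earlier image.

```bash
cat > tip.py <<'E'
from h import *
from ov import F
def orange(im):  # native crop [225:250,285:305] of scene
    a=im.astype(float); w=np.clip(a[...,0]-a[...,2]-40,0,None)*(a[...,0]>a[...,1]*1.3)
    ys,xs=np.mgrid[:a.shape[0],:a.shape[1]]
    return (w*xs).sum()/w.sum(),(w*ys).sum()/w.sum(),w.sum()
def ctr(crop4): return orange(crop4)
E
python3 - <<'E'
from tip import *
old=cv2.imread('pics/c4.png')[:,:,::-1]; old=cv2.resize(old,None,fx=.25,fy=.25,interpolation=cv2.INTER_AREA)  # origin 250,180
p0=proj('scene',body(F,[[.107,0,.022]]))[0]; p1=proj('scene',body(F,[[.108,0,.022]]))[0]
print('pred tip px',p0,'per mm',p1-p0)
ims=np.mean([cams.read_camera('scene')[0] for _ in range(6)],0)
new=ims[180:280,250:400]
u,v=int(p0[0]-250),int(p0[1]-180)
for n,i in(('old',old),('new',new)):
    c=i[v-9:v+10,u-7:u+8]; print(n,np.round(orange(c),2))
# rod/tip sub-pixel: phase shift of the rod+tip patch vs block patch
g=lambda i:cv2.cvtColor(i.astype(np.uint8),cv2.COLOR_RGB2GRAY).astype(np.float32)
A,B=g(old),g(new)
for nm,(q,h) in dict(tip=((.118,0,.022),9),block=((.172,0,.04),9),rear=((.193,0,.022),6)).items():
    U=proj('scene',body(F,[q]))[0]-[250,180];x,y=U.astype(int)
    s=np.s_[max(0,y-h):y+h,max(0,x-h):x+h]
    print(nm,cv2.phaseCorrelate(A[s],B[s],cv2.createHanningWindow((A[s].shape[1],A[s].shape[0]),cv2.CV_32F)))
S=bot.sense();print(S['t'],S['tcp_pos'],S['force'])
E
```

```text
pred tip px [292.68797617 238.09684641] per mm [-0.31697974  0.12959059]
old [  6.76   7.53 726.  ]
new [  6.75   8.46 286.17]
tip ((-0.4308158439638312, 0.798891727559214), 0.9104533901921025)
block ((0.026730415269508256, 0.02045997450572834), 0.9534885184264478)
rear ((0.008871258824473038, 0.061491304060950824), 0.999770058112012)
12.6 [0.54457023 0.05288718 0.03931542] [-12.9403453    4.0085424    1.01458871]
```

Request:
{"api": "play_rows", "payload": {"plan": [[0,0.07,-0.05,0],[0,0.14,-0.08,0],[0,0.21,-0.105,0],[0,0.27,-0.12,0],[0,0.27,-0.12,0]]}}

```text
t: 13.1
tcp_pos: [0.5449, 0.0528, 0.0401]
tool_rot: [-0.069, 0.794, 0.6, -0.07]
force: [-15.5, 4.8, 2.1]
grip_width: 0.0115
```

Excess over the drag model is about 5 N, or roughly 1.5 mm of press, and the incremental stiffness matches the plunger spring. Unloading the arm, then releasing.

Request:
{"api": "play_rows", "payload": {"plan": [[0,0,0,0],[0,0,0,0]]}}

```text
t: 13.3
tcp_pos: [0.5446, 0.0529, 0.0396]
tool_rot: [-0.07, 0.794, 0.6, -0.07]
force: [-5.2, 1.4, -3.0]
grip_width: 0.0116
```

Request:
{"api": "play_rows", "payload": {"plan": [[0,0,0,0],[0,0,0,0],[0,0,0,0],[0,0,0,0]], "fingers": 40}}

```text
t: 13.7
tcp_pos: [0.5457, 0.0526, 0.04]
tool_rot: [-0.069, 0.794, 0.599, -0.069]
force: [0.3, -0.3, 0.5]
grip_width: 0.0402
```

Request:
{"api": "play_rows", "payload": {"plan": [[0,-0.1,-0.5,0],[0,-0.25,-1.2,0],[0,-0.4,-2.0,0],[0,-0.8,-3.2,0],[0,-1.6,-4.5,0]]}}

```text
t: 14.2
tcp_pos: [0.5271, 0.0613, 0.1834]
tool_rot: [-0.068, 0.795, 0.599, -0.069]
force: [0.8, 0.7, 0.8]
grip_width: 0.0399
```

Request:
{"api": "play_rows", "payload": {"plan": [[-1.2,0,0,0],[-2.6,0,0,0],[-4.0,0,0,0],[-5.2,0,0,0],[-5.2,0,0,0]]}}

```text
t: 14.7
tcp_pos: [0.4829, -0.096, 0.1895]
tool_rot: [-0.066, 0.798, 0.595, -0.07]
force: [0.1, -1.0, 0.2]
grip_width: 0.04
```

```bash
python3 - <<'E'
from h import *
im,_=shot('top'); s,_=shot('scene')
a=cv2.resize(im[138:256,260:345],None,fx=4.5,fy=4.5,interpolation=cv2.INTER_CUBIC)
b=cv2.resize(s[190:270,250:350],None,fx=4,fy=4,interpolation=cv2.INTER_CUBIC)
h=max(a.shape[0],b.shape[0]);f=lambda p:cv2.copyMakeBorder(p,0,h-p.shape[0],0,0,cv2.BORDER_CONSTANT)
cv2.imwrite('pics/c9.png',np.hstack([f(a),f(b)])[:,:,::-1]);S=bot.sense();print(S['t'],S['tcp_pos'],S['force'])
# tip shift vs c4 / c3 images (before)
from tip import orange
from ov import F
g=lambda i:cv2.cvtColor(i.astype(np.uint8),cv2.COLOR_RGB2GRAY).astype(np.float32)
for nm,old,o,k,cur in(('scene','pics/c4.png',(250,180),4,s),('top','pics/c3.png',(255,138),5,im)):
    A=cv2.imread(old)[:,:,::-1];A=cv2.resize(A,None,fx=1/k,fy=1/k,interpolation=cv2.INTER_AREA)
    B=cur[o[1]:o[1]+A.shape[0],o[0]:o[0]+A.shape[1]]
    pr=proj(nm,body(F,[[.107,0,.022],[.108,0,.022]]))
    u,v=(pr[0]-o).astype(int);d=pr[1]-pr[0]
    q=[np.array(orange(i[v-7:v+8,u-7:u+8])) for i in(A,B)]
    print(nm,q[0].round(2),q[1].round(2),'per mm',d,'shift mm',(q[1]-q[0])[:2]@d/(d@d))
E
```

```text
14.8 [ 0.48469589 -0.08955635  0.18887036] [-0.15445329  1.14630808 -0.85060046]
scene [  6.76   5.53 726.  ] [  6.36   6.04 381.  ] per mm [-0.31697974  0.12959059] shift mm 1.6569466363780256
top [  7.67   6.93 308.  ] [  8.09   6.52 124.  ] per mm [ 0.08614931 -0.28630339] shift mm 1.7133233644785322
```

View pics/c9.png

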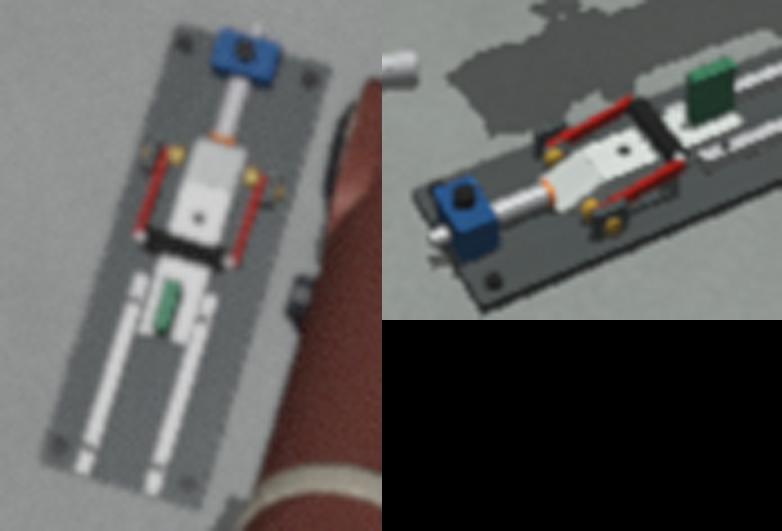

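The piece lies flat in the channel: roller on the flat top at crop (185,250), nose against the orange tip at (223,138). Both cameras show the tip pushed in about 1.7 mm, below the 2.5 mm bottom, and the arm is clear.

```bash
python3 -c "
from rig import bot
print(bot.finish_job())"
```

```text
the job is handed in; nothing more can be done
None
```

I gripped the middle-sized workpiece by its green lug and lowered it into the channel. I then slid it under the roller until the nose pressed in the orange tip, let go, backed the arm off and handed the job in at about 15 s.

**Last checks**
- **Resting place:** the final pictures show the bar flat in the channel, with the roller on its flat top and the nose against the tip. The arm was off to one side with about 1 N or less on the tool, within its noise.
- **Tip press:** I estimate about 1.5 mm from the force and about 1.7 mm from the tip's shift in both cameras, short of the 2.5 mm where it bottoms. Both figures are rough. The force one depends on a drag estimate, and the nose and shadow partly hide the tip in the pictures. An earlier camera check, with the tip in the arm's shadow, was unreliable and read about 2 mm.

**What was less clean**
- **Force on the fixture:** it briefly reached about 25 N along and 27 N down while the bevel lifted the roller. I eased the downward press after that.
- **Tool tilt:** the tool gradually tipped forward by about 10° while pushing and stayed tilted as it backed away, but the release was clean.
- **Bystanders:** I did not check them separately at the end. No unexpected force showed while the piece was carried above them.

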